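# Slide a plaster mould past the spring catch

## Task

Press the sprung steel bar of the transfer slide down with your fingertips and, keeping it down, push the carriage's arm along the bar so that the carriage with its plaster mould goes past the locking pin and fully home against the end stop; keep the pin down until the arm is completely past it. Then come away so that the bar springs up and the pin stands locked behind the arm. Do not touch or upset the mould, do not lift anything, and leave the other things on the bench where they are.

Things in the scene. Friction and masses are not known exactly. Their poses are not given: they have to be found in the camera images.
- station: Transfer slide fixed to the bench: plywood base 250 x 440 x 15 mm, two aluminium rails. Origin: centre of the base's underside. z up; +y: the way the carriage must go, to the rubber-faced steel end stop; the press bar is along its -x side (near the robot), centre line at x = -95 mm, y = -190 to +110 mm. Carriage deck: x = -25 to +105 mm.
- catch (a joint): Press bar with its pin, one rigid piece, moves straight down without tilting wherever pressed: 0 = up, 0.014 m = fully down on its stop. About 2 N starts it, 8 N holds it fully down; it springs back. The arm clears the pin above 0.009, below that the pin blocks it rigidly; keep it over 0.0105 while the arm is over the pin.
- carriage (a joint): Carriage travel along the station's +y: 0 = rear end, 0.18 m = fully home (hard stop). Starts at 0. The raised pin stops it at 0.137; the arm is over the pin from 0.137 to 0.173; the pin can rise behind it above 0.173. Takes about 2 N to slide, stays where left, cannot tip or lift.
- pusher (a point): Centre of the rear (-y) face of the carriage's aluminium arm, to be pushed to +y. The arm crosses above the press bar and is 20 mm thick along y; over the bar it is a block 44 mm wide (x), from 10 mm below to 10 mm above this point (74 to 94 mm above the bench; 6 mm clear of the raised bar), centred over the bar's centre line. 80 mm of bar lies free behind it.
- pin_top (a point): Centre of the top of the locking pin: upright steel pin, 16 mm in diameter, on a bracket of the press bar, 50 mm to the +x side of the bar's centre line and 55 mm to the +y side of the station's origin. Its top is 83 mm above the bench when up, 69 mm when pressed.
- bar_rear (a point): Middle of the rear (-y) end edge of the press bar's top face. The bar is a flat level steel strip 40 mm wide (x), 300 mm long (y), 8 mm thick, top face 68 mm above the bench when up, 54 mm when down. The line from here to bar_front is the direction of travel.
- bar_front (a point): Middle of the front (+y) end of the press bar's top face, at the edge.
- deck (a point): Centre of the carriage deck's upper face (plywood 130 x 130 mm with a 6 mm rim), 44 mm above the bench; axes as the station's.
- mould: Round two-part plaster mould with a rubber band, 96 mm in diameter, 64 mm high, about 0.7 kg, standing loose on the carriage deck; origin at the centre of its underside, z up. Its top is 108 mm above the bench.
- spare: Bystander: round plaster mould, 84 mm in diameter, 60 mm high, on the near (-x) side of the slide. Origin under its centre.
- tub: Bystander: round lidded plastic tub, 64 mm in diameter, 75 mm high, beyond the slide's +y end. Origin under its centre.
- key: Bystander: turned wooden mould stopper, 48 mm wide, 50 mm high, beyond the slide's -y end. Origin under its centre.
Mind the look-alikes: they are no part of the job. What is shaped like the mould but brown or purple is not meant.

How it is judged:
By the outcome, as a careful person would: the job done as asked, in the order asked, and still so for the second after the job is handed in, with the robot touching nothing.
It also fails if it takes over 43 s, if anything falls off the work surface, if the arm or the gripper's body presses on something with over 40 N, if the wrist force passes 120 N, or if a joint passes its speed limit or range.

## Robot

A 6-joint arm with a two-finger parallel gripper is mounted at the origin on the work surface. World frame = base frame: x ahead of the robot, y to its left, z up, the work surface at z = 0. Lengths are in m, angles in rad, forces in N, time in s.
With the tool pointing down it reaches from about 0.325 to 1 m from the base axis. Payload 5.1 kg.
Tool frame: the origin (TCP) lies at the very end of the fingers, on their centre line; the grasp point (between the pads) lies 19 mm behind it; z points along the fingers, y is the direction in which the jaws open and shut (so a half turn about z gives the same grasp; the last joint's range is limited). The gripper opens to 85 mm and grips with 20 to 120 N. Pads are 22 mm wide; open, the fingers measure 114 mm over their backs; the gripper's body (76 mm by 85 mm) begins 54 mm behind the grasp point. The pads swing forward as they close: fully open they stand 13 mm farther back than shut.
Start: joints at [-1.403, 0.124, 1.65, -0, 1.367, -0.083], TCP at [0.161, -0.63, 0.231] pointing down, gripper open.
Joint ranges: [-2.61, 2.61], [-1.02, 2.33], [0.03, 2.71], [-1.35, 4.49], [0.32, 2.68], [-2.91, 2.91]. Speed limits (rad/s): [2.57, 2.57, 3.14, 3.14, 3.14, 3.14].

## Interface

Orientations are given as a 3x3 rotation matrix whose columns are the frame's x, y, z axes.
In Python, from workcell import arm gives the robot as it stands.
- The arm moves only by the tool drive_tool, never from a script. Its argument "plan" is a list of rows, each a list of 6 numbers: the shift along the tool's x, y, z in mm, then the turn, a rotation vector about the tool's x, y, z in degrees. In form: [[tx, ty, tz, rx, ry, rz], ...]. A call has exactly 8 rows; each row shifts and turns the commanded pose from where the row before left it, along the tool's axes as they then stand; what a row does not reach is not made up. A row lasts 1/12 s, in which the tool goes at most 41.7 mm and 7.16 degrees, less where a joint would pass 70% of its speed; a pose out of reach is approached as far as the arm can. A call is refused whole if a number of a shift passes 41.7 or a number of a turn 7.16, either way. A call with a gripper value outside its range is refused whole. "jaw" is the opening, from 0 (shut) to 1 (fully open), set as the call begins (left out, the last holds). The fingers move at their own pace and stop on an object; "newtons" is the grip in N (left out, the last holds). Time passes only in rows, so rows that do not move let the fingers close, or fill a call up. It gives the time, the measured TCP pose, the force and the opening at its end, in the units of the state.
- arm.sense(): the state, without advancing time (a new reading comes with each control period).
- arm.get_image(name): name is "scene" or "top" or "wrist"; returns the picture (480x640x3 uint8, red, green, blue); there is no depth.
- arm.camera_info(name): a dict with "K" (3x3 intrinsics, pixels), "world_from_camera" (4x4, takes a point from camera to world coordinates). Camera axes: x right, y up, looking along -z (the intrinsics and any distortion apply to the point x, -y, -z); pixel columns grow to the right and rows downward; lengths in m; the calibration is good to about 2 mm. The wrist camera is an equidistant fisheye: a pixel r from the principal point sees the ray r / f radians off the axis. A picture is of the moment at which its call begins: read the wrist's pose just before it. camera_info takes no time and is no camera call; for the wrist camera it gives the pose at the moment of the call.
- arm.hand_in(): hands the job in, once; it reports no verdict.
The state is a dict: "time_s": time; "q": joint angles; "qd": joint speeds; "tau": joint torques, N m; "ee_pos": TCP position; "eef_rot": TCP orientation; "contact_force": force on the tool from outside, world axes, zero at the start; "moment": the same for the moment, N m; "finger_gap": finger opening in m.
Only numpy, scipy, OpenCV 4.12 (cv2) and the standard library are available. Lean on these libraries where they do the work, as an engineer would, in place of code of your own. Each camera call takes 0.05 s, during which the arm holds its last target. There are 200 camera calls.

## Working session

There is one attempt and no reset: what is moved stays moved. The work goes in short steps, Python scripts to look and compute and a tool call to move; the robot and the scene stay as the last step left them, time stands still between calls to the robot, and variables do not carry over. Pictures are saved under pics/ and viewed, about 8 in all and at most 12, crops included, and the job is handed in when it is done.

Besides the shell and the picture viewer there is one more tool, called after "Request:" as a command line: name --pt "numbers of a row" for each row, then --argument value for the rest. drive_tool: Moves the arm, as the interface text tells. Its arguments: {"type":"object","properties":{"plan":{"type":"array"},"jaw":{"type":"number"},"newtons":{"type":"number"}},"required":["plan"]}

```bash
mkdir -p pics; ls; cat > h.py <<'E'
import numpy as np, cv2
from workcell import arm
def save(name,fn):
    ci=arm.camera_info(name); im=arm.get_image(name)
    cv2.imwrite(fn,cv2.cvtColor(np.asarray(im),cv2.COLOR_RGB2BGR)); np.savez(fn[:-4]+'.npz',im=im,K=ci['K'],T=ci['world_from_camera']); return im,ci
def plane(fn,uv,z):
    """ray of pinhole pixel onto z plane"""
    d=np.load(fn[:-4]+'.npz');K,T=d['K'],d['T']
    r=np.linalg.inv(K)@[uv[0],uv[1],1.]; r=T[:3,:3]@[r[0],-r[1],-r[2]]
    o=T[:3,3]; return o+r*(z-o[2])/r[2]
def ray(fn,uv):
    d=np.load(fn[:-4]+'.npz');K,T=d['K'],d['T']
    r=np.linalg.inv(K)@[uv[0],uv[1],1.]; r=T[:3,:3]@[r[0],-r[1],-r[2]]
    return T[:3,3],r/np.linalg.norm(r)
def tri(a,b):
    (o1,r1),(o2,r2)=a,b
    s=np.linalg.lstsq(np.c_[r1,-r2],o2-o1,rcond=None)[0]
    p,q=o1+s[0]*r1,o2+s[1]*r2; return (p+q)/2,np.linalg.norm(p-q)
def proj(fn,P):
    d=np.load(fn[:-4]+'.npz');K,T=d['K'],d['T']
    c=np.linalg.inv(T)@np.r_[P,1]; v=K@[c[0],-c[1],-c[2]]; return v[:2]/v[2]
E
python3 - <<'E'
from h import *
for n in('scene','top'):
    im,ci=save(n,f'pics/{n}0.png'); print(n,ci)
print(arm.sense())
E
```

```text
pics
scene {'K': array([[471.1082007 ,   0.        , 318.71469956],
       [  0.        , 471.1082007 , 238.99106273],
       [  0.        ,   0.        ,   1.        ]]), 'world_from_camera': array([[ 0.78012504, -0.52519655,  0.33996103,  0.9272254 ],
       [ 0.62556569,  0.64744139, -0.4353013 , -0.40620238],
       [ 0.0085139 ,  0.5522574 ,  0.83363018,  0.90204732],
       [ 0.        ,  0.        ,  0.        ,  1.        ]])}
top {'K': array([[593.88853836,   0.        , 322.47756842],
       [  0.        , 593.88853836, 237.68517009],
       [  0.        ,   0.        ,   1.        ]]), 'world_from_camera': array([[-1.78285034e-02,  9.89515116e-01, -1.43324733e-01,
         4.41291071e-01],
       [-9.99833546e-01, -1.81999812e-02, -1.28115198e-03,
         2.99976690e-02],
       [-3.87622670e-03,  1.43278035e-01,  9.89674886e-01,
         1.38005334e+00],
       [ 0.00000000e+00,  0.00000000e+00,  0.00000000e+00,
         1.00000000e+00]])}
{'time_s': 0.1, 'q': array([-1.40262567e+00,  1.24442349e-01,  1.65153549e+00, -6.57070946e-06,
        1.36752807e+00, -8.26079187e-02]), 'qd': array([-0.00044312, -0.00243052, -0.00344609, -0.00101878,  0.00057123,
       -0.00092245]), 'tau': array([-5.01124578e-05, -4.24930966e+01, -3.66653895e+01, -4.93093148e-05,
        3.93980969e-03, -1.08969857e-05]), 'ee_pos': array([ 0.16117424, -0.62912438,  0.23017552]), 'eef_rot': array([[ 9.68719201e-01,  2.48159231e-01, -3.26582799e-04],
       [ 2.48159400e-01, -9.68717378e-01,  1.88518253e-03],
       [ 1.51459015e-04, -1.90725711e-03, -9.99998170e-01]]), 'contact_force': array([ 0.43929814, -0.06067804, -0.88340056]), 'moment': array([-0.0485848 ,  0.01180851,  0.01058965]), 'finger_gap': 0.08511252024587083}
```

View pics/scene0.png

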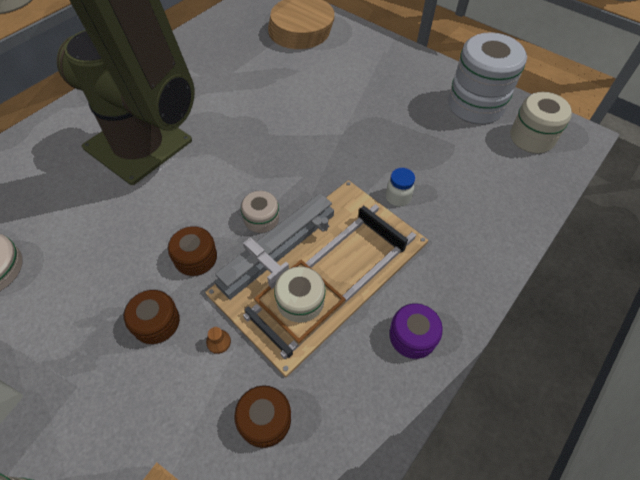

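View pics/top0.png

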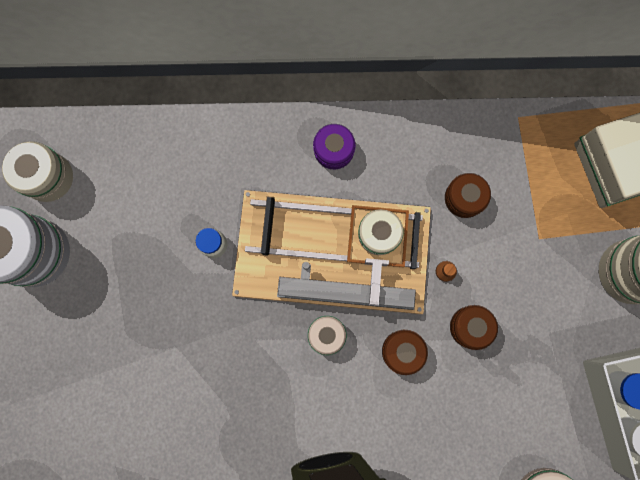

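The top view shows the station at (235–430, 190–312). The bar runs from about (415,298) to (279,288), with the arm at (376,283), the pin at (305,270) and the cream mould on the deck at (381,232). Look-alikes that are not meant: purple (334,145), brown (468,195), (474,327) and (405,352), spare (327,335), and the cream jars at (30,168) and elsewhere. Next is a close crop.

```bash
python3 - <<'E'
from h import *
a=cv2.imread('pics/top0.png')[215:320,270:430]; b=cv2.imread('pics/scene0.png')[190:310,200:350]
a=cv2.resize(a,None,fx=5,fy=5,interpolation=cv2.INTER_CUBIC)
b=cv2.resize(b,None,fx=5,fy=5,interpolation=cv2.INTER_CUBIC)
cv2.imwrite('pics/ta.png',a);cv2.imwrite('pics/sb.png',b)
E
```

```text
(no output)
```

View pics/ta.png

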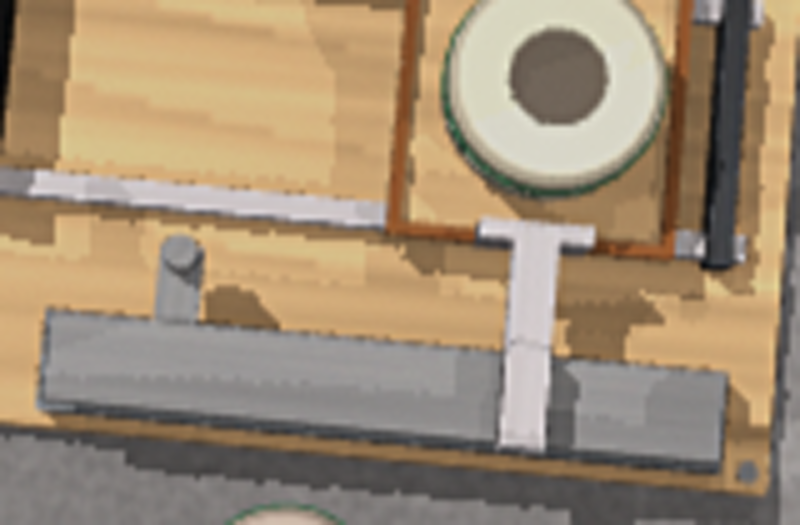

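View pics/sb.png

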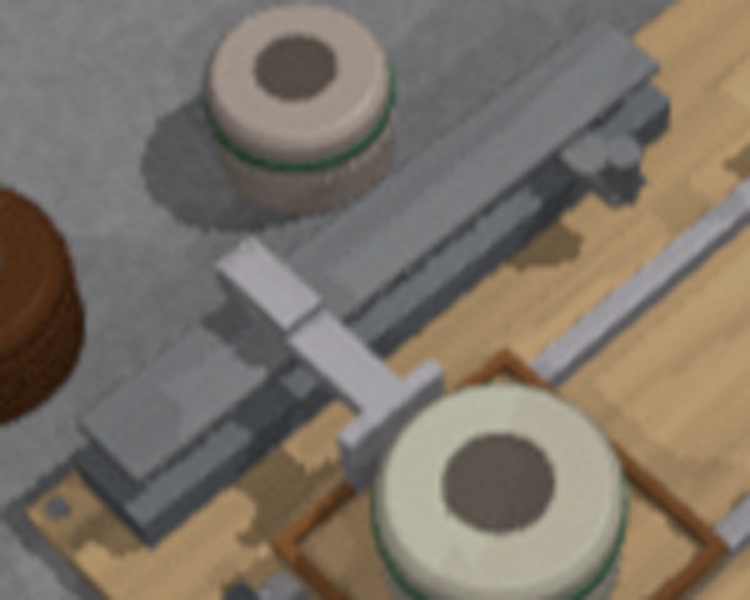

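```bash
python3 - <<'E'
from h import *
t,s='pics/top0.png','pics/scene0.png'
T=lambda u,v:(270+u/5-.4,215+v/5-.4); S=lambda u,v:(200+u/5-.4,190+v/5-.4)
pts={'rearL':((726,374),(147,485)),'rearR':((720,462),(80,425)),'frontL':((48,310),(657,68)),'frontR':((40,405),(597,25)),'pin':((182,253),(624,150)),'armtop_rear_-x':((545,447),(219,262)),'armtop_front_-x':((498,445),(253,239))}
for k,(a,b) in pts.items():
    z=.094 if 'arm' in k else .083 if k=='pin' else .068
    p,e=tri(ray(t,T(*a)),ray(s,S(*b))); print(k,p.round(4),'gap',round(e,4),'top@z',plane(t,T(*a),z)[:2].round(4),'scene@z',plane(s,S(*b),z)[:2].round(4))
E
```

```text
rearL [ 0.5139 -0.1699  0.0583] gap 0.003 top@z [ 0.5125 -0.1696] scene@z [ 0.5196 -0.1715]
rearR [ 0.4744 -0.1666  0.0589] gap 0.0005 top@z [ 0.474  -0.1654] scene@z [ 0.4794 -0.169 ]
frontL [0.5455 0.1284 0.0592] gap 0.0035 top@z [0.5461 0.129 ] scene@z [0.5484 0.1216]
frontR [0.5048 0.1338 0.0528] gap 0.0007 top@z [0.5043 0.1328] scene@z [0.5121 0.1238]
pin [0.5696 0.0694 0.0798] gap 0.0013 top@z [0.5689 0.0689] scene@z [0.5715 0.0681]
armtop_rear_-x [ 0.4814 -0.0865  0.092 ] gap 0.0006 top@z [ 0.4811 -0.0865] scene@z [ 0.4827 -0.0871]
armtop_front_-x [ 0.4823 -0.0671  0.0875] gap 0.0007 top@z [ 0.4823 -0.0663] scene@z [ 0.4857 -0.0701]
```

Both views agree, and the sizes check out: bar 298 mm, pin and arm where the text puts them. Travel direction is about (0.112, 0.994), bar_rear about (0.494, −0.168). I'll move above the free bar with the fingers shut.

Request:
drive_tool --pt "28 -25 0 0 0 0" --pt "28 -25 0 0 0 0" --pt "28 -25 0 0 0 0" --pt "28 -25 0 0 0 0" --pt "28 -25 0 0 0 0" --pt "28 -25 0 0 0 0" --pt "28 -25 0 0 0 0" --pt "28 -25 0 0 0 0" --jaw 0 --newtons 40

```text
time_s: 0.77
ee_pos: [0.3291, -0.3785, 0.2308]
eef_rot: [[0.969, 0.248, -0.0], [0.248, -0.969, 0.001], [-0.0, -0.001, -1.0]]
contact_force: [0.2, -0.3, 0.2]
finger_gap: -0.0
```

Request:
drive_tool --pt "28 -25 0 0 0 0" --pt "28 -25 0 0 0 0" --pt "28 -25 0 0 0 0" --pt "28 -25 0 0 0 0" --pt "28 -25 0 0 0 0" --pt "28 -25 0 0 0 0" --pt "28 -25 0 0 0 0" --pt "28 -25 0 0 0 0"

```text
time_s: 1.43
ee_pos: [0.4964, -0.1291, 0.231]
eef_rot: [[0.969, 0.248, -0.0], [0.248, -0.969, 0.0], [-0.0, -0.0, -1.0]]
contact_force: [1.3, -0.4, -0.8]
finger_gap: -0.0002
```

Request:
drive_tool --pt "0 0 0 0 0 -7" --pt "0 0 0 0 0 -7" --pt "0 0 0 0 0 -7" --pt "0 0 0 0 0 -7" --pt "0 0 0 0 0 -7" --pt "0 0 0 0 0 -7" --pt "0 0 0 0 0 -7" --pt "0 0 0 0 0 -7"

```text
time_s: 2.1
ee_pos: [0.4957, -0.1308, 0.2307]
eef_rot: [[0.33, 0.944, -0.001], [0.944, -0.33, 0.0], [0.0, -0.001, -1.0]]
contact_force: [-0.5, -0.7, 0.3]
finger_gap: -0.0001
```

Request:
drive_tool --pt "0 0 0 0 0 -6.5" --pt "0 0 0 0 0 -6.5" --pt "0 2 20 0 0 0" --pt "0 0 25 0 0 0" --pt "0 0 25 0 0 0" --pt "0 0 25 0 0 0" --pt "0 0 20 0 0 0" --pt "0 0 0 0 0 0"

```text
time_s: 2.77
ee_pos: [0.4942, -0.1299, 0.1108]
eef_rot: [[0.116, 0.993, -0.01], [0.993, -0.115, 0.004], [0.002, -0.01, -1.0]]
contact_force: [-0.9, -0.0, -0.9]
finger_gap: 0.0003
```

```bash
python3 - <<'E'
from h import *
save('scene','pics/s1.png');w,ci=save('wrist','pics/w1.png');print(ci)
a=cv2.imread('pics/s1.png')[170:320,180:380]; a=cv2.resize(a,None,fx=4,fy=4,interpolation=cv2.INTER_CUBIC)
cv2.imwrite('pics/s1c.png',a);s=arm.sense();print(s['ee_pos'],s['contact_force'],s['eef_rot'][:,0])
E
```

```text
{'K': array([[371.64829954,   0.        , 316.37233512],
       [  0.        , 371.64829954, 229.18384049],
       [  0.        ,   0.        ,   1.        ]]), 'world_from_camera': array([[ 0.99322649,  0.10806582,  0.04269554,  0.50620207],
       [-0.11599244,  0.94379163,  0.30952078, -0.04959066],
       [-0.00684708, -0.31237659,  0.94993367,  0.25564097],
       [ 0.        ,  0.        ,  0.        ,  1.        ]])}
[ 0.49735348 -0.13098182  0.11565035] [ 0.48628851 -0.67331044 -0.09784552] [1.15479328e-01 9.93309735e-01 5.42906017e-04]
```

View pics/w1.png

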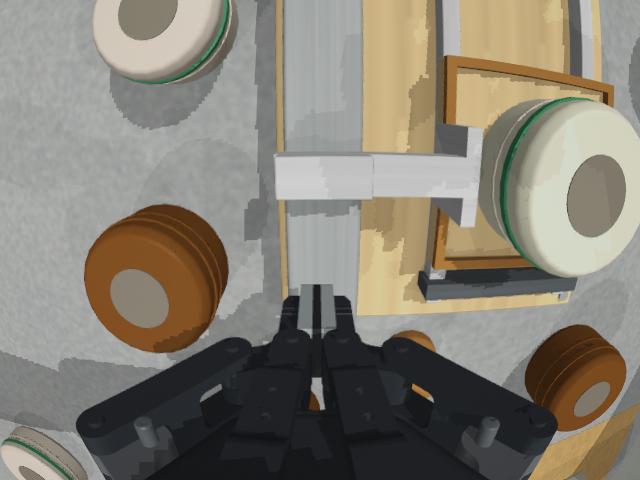

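View pics/s1c.png

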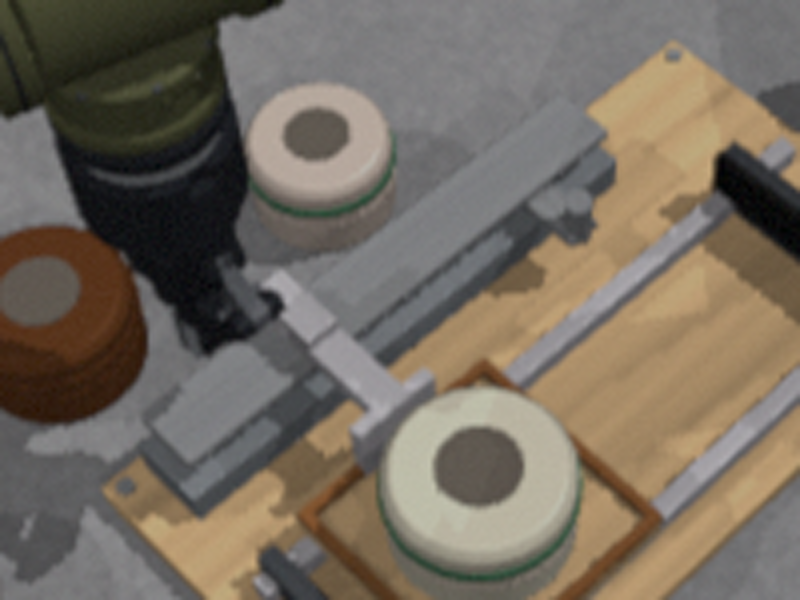

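```bash
cat >> h.py <<'E'
def fplane(fn,uv,z):
    d=np.load(fn[:-4]+'.npz');K,T=d['K'],d['T']
    p=(np.array(uv,float)-K[:2,2])/K[0,0]; th=np.hypot(*p); q=p/th*np.sin(th)
    r=T[:3,:3]@[q[0],-q[1],-np.cos(th)]; o=T[:3,3]; return o+r*(z-o[2])/r[2]
E
python3 - <<'E'
from h import *
w='pics/w1.png'
g=cv2.imread(w,0).astype(float)
for r in(60,100,230,250,270):
    x=np.abs(cv2.Sobel(g[r-2:r+3].mean(0)[None],-1,1,0,ksize=3))[0]
    e=[250+10+int(np.argmax(x[260:310])),330+int(np.argmax(x[330:385]))]
    P=[fplane(w,(u,r),.068) for u in e]; print(r,e,P[0][:2].round(4),P[1][:2].round(4),(P[0]+P[1])[:2].round(4)/2)
for z,r in((.094,196),(.074,200)): print('arm',fplane(w,(325,r),z)[:2])
E
```

```text
60 [282, 363] [ 0.4911 -0.0214] [ 0.5309 -0.0259] [ 0.511   -0.02365]
100 [282, 363] [ 0.4886 -0.0417] [ 0.5286 -0.0462] [ 0.50865 -0.04395]
230 [285, 376] [ 0.4811 -0.1093] [ 0.5295 -0.1148] [ 0.50525 -0.11205]
250 [288, 359] [ 0.4811 -0.1208] [ 0.5194 -0.1252] [ 0.50025 -0.123  ]
270 [263, 359] [ 0.4654 -0.1312] [ 0.5185 -0.1371] [ 0.49195 -0.13415]
arm [ 0.50456658 -0.08722372]
arm [ 0.5041369  -0.09393351]
```

The bar centre line seen from the wrist camera is about 2 mm to tool +y, and the arm face is about 30 mm ahead of the fingers. The fingers stand clear above the bar, so I'll go down.

Request:
drive_tool --pt "0 2 10 0 0 0" --pt "0 0 10 0 0 0" --pt "0 0 10 0 0 0" --pt "0 0 8 0 0 0" --pt "0 0 5 0 0 0" --pt "0 0 0 0 0 0" --pt "0 0 0 0 0 0" --pt "0 0 0 0 0 0"

```text
time_s: 3.53
ee_pos: [0.5003, -0.1316, 0.0737]
eef_rot: [[0.115, 0.993, 0.001], [0.993, -0.115, -0.0], [-0.0, 0.001, -1.0]]
contact_force: [0.9, -0.5, 0.3]
finger_gap: -0.0001
```

Request:
drive_tool --pt "0 0 2 0 0 0" --pt "0 0 2 0 0 0" --pt "0 0 2 0 0 0" --pt "0 0 2 0 0 0" --pt "0 0 2 0 0 0" --pt "0 0 0 0 0 0" --pt "0 0 0 0 0 0" --pt "0 0 0 0 0 0"

```text
time_s: 4.2
ee_pos: [0.5003, -0.1316, 0.0637]
eef_rot: [[0.115, 0.993, 0.001], [0.993, -0.115, -0.0], [-0.0, 0.001, -1.0]]
contact_force: [-0.6, -0.7, 4.1]
finger_gap: 0.0002
```

Request:
drive_tool --pt "0 0 2 0 0 0" --pt "0 0 2 0 0 0" --pt "0 0 2 0 0 0" --pt "0 0 2 0 0 0" --pt "0 0 0.7 0 0 0" --pt "0 0 0 0 0 0" --pt "0 0 0 0 0 0" --pt "0 0 0 0 0 0"

```text
time_s: 4.87
ee_pos: [0.5003, -0.1316, 0.0552]
eef_rot: [[0.115, 0.993, 0.0], [0.993, -0.115, -0.0], [-0.0, 0.0, -1.0]]
contact_force: [-2.6, 0.5, 7.4]
finger_gap: -0.0
```

Request:
drive_tool --pt "0 0 0.5 0 0 0" --pt "0 0 0.5 0 0 0" --pt "0 0 0.3 0 0 0" --pt "0 0 0 0 0 0" --pt "0 0 0 0 0 0" --pt "0 0 0 0 0 0" --pt "0 0 0 0 0 0" --pt "0 0 0 0 0 0"

```text
time_s: 5.53
ee_pos: [0.5003, -0.1317, 0.054]
eef_rot: [[0.115, 0.993, 0.001], [0.993, -0.115, -0.0], [-0.0, 0.001, -1.0]]
contact_force: [-2.1, 1.1, 7.7]
finger_gap: -0.0003
```

The bar is fully down (TCP at 54 mm, 8 N). Now I'll push along it.

Request:
drive_tool --pt "5 0 0 0 0 0" --pt "5 0 0 0 0 0" --pt "5 0 0 0 0 0" --pt "5 0 0 0 0 0" --pt "5 0 0 0 0 0" --pt "5 0 0 0 0 0" --pt "5 0 0 0 0 0" --pt "5 0 0 0 0 0"

```text
time_s: 6.2
ee_pos: [0.5061, -0.0938, 0.0548]
eef_rot: [[0.115, 0.993, 0.003], [0.993, -0.115, -0.005], [-0.005, 0.004, -1.0]]
contact_force: [-1.3, -7.3, 6.7]
finger_gap: -0.0002
```

Request:
drive_tool --pt "6 0 0 0 0 0" --pt "6 0 0 0 0 0" --pt "6 0 0 0 0 0" --pt "6 0 0 0 0 0" --pt "6 0 0 0 0 0" --pt "6 0 0 0 0 0" --pt "6 0 0 0 0 0" --pt "6 0 0 0 0 0"

```text
time_s: 6.87
ee_pos: [0.5115, -0.0459, 0.0548]
eef_rot: [[0.115, 0.993, 0.003], [0.993, -0.115, -0.005], [-0.004, 0.003, -1.0]]
contact_force: [-1.3, -8.4, 7.9]
finger_gap: -0.0002
```

Request:
drive_tool --pt "6 -0.4 0 0 0 0" --pt "6 -0.4 0.1 0 0 0" --pt "6 -0.4 0.1 0 0 0" --pt "6 -0.4 0.1 0 0 0" --pt "6 -0.4 0.1 0 0 0" --pt "6 -0.4 0.1 0 0 0" --pt "6 0 0 0 0 0" --pt "6 0 0 0 0 0"

```text
time_s: 7.53
ee_pos: [0.5151, 0.0021, 0.0545]
eef_rot: [[0.115, 0.993, 0.004], [0.993, -0.115, -0.004], [-0.004, 0.004, -1.0]]
contact_force: [-0.5, -8.3, 8.1]
finger_gap: 0.0001
```

Request:
drive_tool --pt "5 0 0 0 0 0" --pt "5 0 0 0 0 0" --pt "5 0 0 0 0 0" --pt "5 0 0 0 0 0" --pt "5 0 0 0 0 0" --pt "5 0 0 0 0 0" --pt "5 0 0 0 0 0" --pt "5 0 0 0 0 0"

```text
time_s: 8.2
ee_pos: [0.5195, 0.042, 0.0543]
eef_rot: [[0.115, 0.993, 0.003], [0.993, -0.115, -0.004], [-0.004, 0.004, -1.0]]
contact_force: [-1.3, -8.2, 8.9]
finger_gap: -0.0002
```

Request:
drive_tool --pt "4 0 0 0 0 0" --pt "4 0 0 0 0 0" --pt "4 0 0 0 0 0" --pt "4 0 0 0 0 0" --pt "4 0 0 0 0 0" --pt "3 0 0 0 0 0" --pt "3 0 0 0 0 0" --pt "2 0 0 0 0 0"

```text
time_s: 8.87
ee_pos: [0.5225, 0.0699, 0.0541]
eef_rot: [[0.115, 0.993, 0.003], [0.993, -0.115, -0.004], [-0.003, 0.003, -1.0]]
contact_force: [-1.1, -7.3, 8.5]
finger_gap: 0.0001
```

Request:
drive_tool --pt "1 0 0 0 0 0" --pt "1 0 0 0 0 0" --pt "1 0 0 0 0 0" --pt "1 0 0 0 0 0" --pt "1 0 0 0 0 0" --pt "1 0 0 0 0 0" --pt "1 0 0 0 0 0" --pt "1 0 0 0 0 0"

```text
time_s: 9.53
ee_pos: [0.5233, 0.0768, 0.0541]
eef_rot: [[0.114, 0.993, 0.002], [0.993, -0.114, -0.006], [-0.006, 0.003, -1.0]]
contact_force: [-2.7, -14.5, 8.5]
finger_gap: -0.0
```

Request:
drive_tool --pt "0.5 0 0 0 0 0" --pt "0.5 0 0 0 0 0" --pt "0.5 0 0 0 0 0" --pt "0.5 0 0 0 0 0" --pt "0 0 0 0 0 0" --pt "0 0 0 0 0 0" --pt "0 0 0 0 0 0" --pt "0 0 0 0 0 0"

```text
time_s: 10.2
ee_pos: [0.5233, 0.0769, 0.0541]
eef_rot: [[0.114, 0.993, 0.001], [0.993, -0.114, -0.009], [-0.009, 0.002, -1.0]]
contact_force: [-2.8, -18.7, 10.6]
finger_gap: -0.0002
```

```bash
python3 - <<'E'
from h import *
save('scene','pics/s2.png')
a=cv2.imread('pics/s2.png')[150:300,250:450]; a=cv2.resize(a,None,fx=4,fy=4,interpolation=cv2.INTER_CUBIC)
cv2.imwrite('pics/s2c.png',a)
E
```

```text
(no output)
```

View pics/s2c.png

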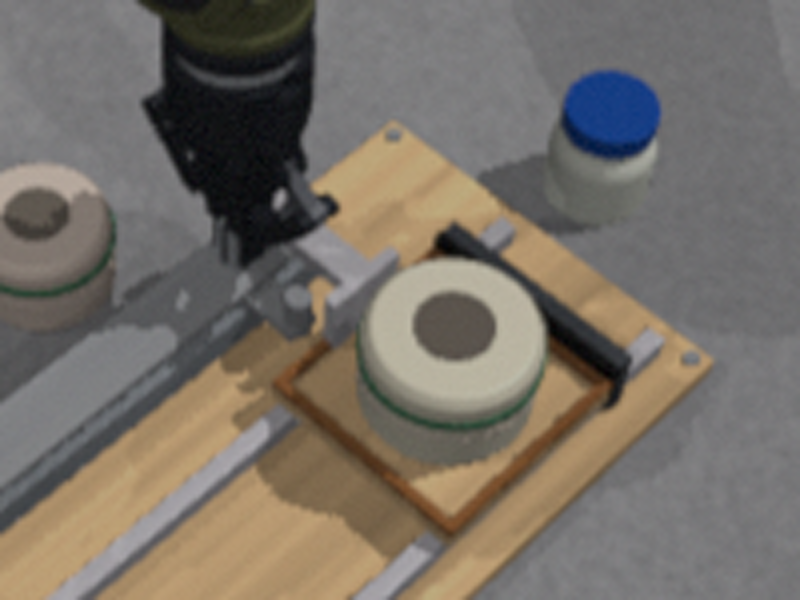

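The carriage is home at the stop: position has stalled at y = 0.0769 while force rose to 19 N. The pin, at crop (295,300), is down and wholly behind the arm, and the mould is upright. I'll ease back, then lift straight up.

Request:
drive_tool --pt "-2 0 0 0 0 0" --pt "-2 0 0 0 0 0" --pt "-2 0 0 0 0 0" --pt "-1 0 0 0 0 0" --pt "0 0 0 0 0 0" --pt "0 0 0 0 0 0" --pt "0 0 -2 0 0 0" --pt "0 0 -2 0 0 0"

```text
time_s: 10.92
ee_pos: [0.5232, 0.0756, 0.0581]
eef_rot: [[0.116, 0.993, 0.004], [0.993, -0.116, 0.003], [0.003, 0.004, -1.0]]
contact_force: [0.3, 3.4, 6.6]
finger_gap: -0.0
```

Request:
drive_tool --pt "0 0 -3 0 0 0" --pt "0 0 -4 0 0 0" --pt "0 0 -5 0 0 0" --pt "0 0 -10 0 0 0" --pt "0 0 -15 0 0 0" --pt "0 0 -20 0 0 0" --pt "0 0 -20 0 0 0" --pt "0 0 -20 0 0 0"

```text
time_s: 11.58
ee_pos: [0.5202, 0.0741, 0.1538]
eef_rot: [[0.116, 0.993, -0.003], [0.993, -0.116, -0.001], [-0.001, -0.003, -1.0]]
contact_force: [0.0, -0.1, -0.0]
finger_gap: 0.0003
```

Request:
drive_tool --pt "0 0 -20 0 0 0" --pt "0 0 -20 0 0 0" --pt "-20 -20 0 0 0 0" --pt "-20 -20 0 0 0 0" --pt "-20 -20 0 0 0 0" --pt "-20 -20 0 0 0 0" --pt "0 0 0 0 0 0" --pt "0 0 0 0 0 0"

```text
time_s: 12.25
ee_pos: [0.4315, 0.0036, 0.1932]
eef_rot: [[0.117, 0.993, -0.001], [0.993, -0.117, -0.0], [-0.0, -0.001, -1.0]]
contact_force: [1.4, 0.7, 0.4]
finger_gap: 0.0
```

```bash
python3 - <<'E'
from h import *
s=arm.sense();print(s['time_s'],s['ee_pos'],s['contact_force'])
save('scene','pics/s3.png');save('top','pics/t3.png')
a=cv2.imread('pics/s3.png')[150:300,250:450]; a=cv2.resize(a,None,fx=4,fy=4,interpolation=cv2.INTER_CUBIC)
cv2.imwrite('pics/s3c.png',a)
E
```

```text
12.25 [0.43145556 0.00357437 0.1932367 ] [1.39510558 0.70296772 0.41184783]
```

View pics/s3c.png

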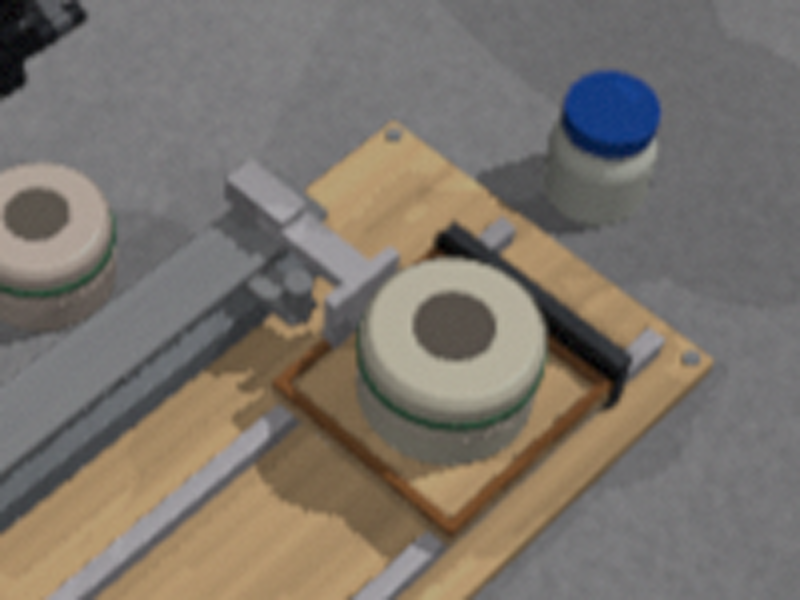

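View pics/t3.png

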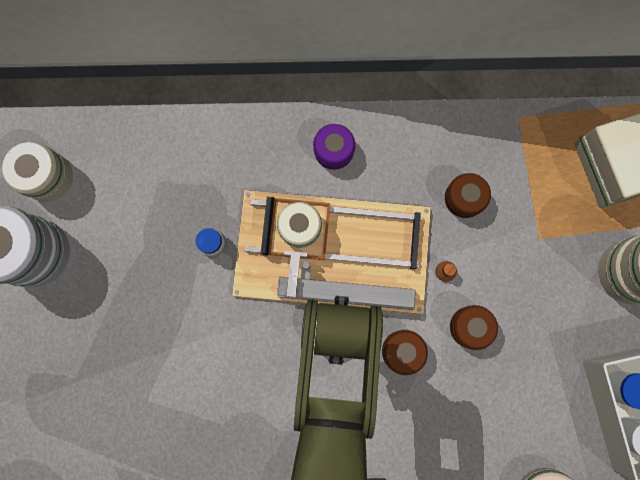

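The pin top rose from crop row 298 to 278 and stands behind the arm. The carriage is at the stop, the mould is upright, and the bystanders have not moved.

```bash
python3 -c "
from h import *
print(arm.hand_in())"
```

```text
the job is handed in; nothing more can be done
None
```

The carriage with its mould is fully home against the end stop, and the pin stands up locked behind its arm. I handed the job in at about 12 s; hand-in gives no verdict.

- **Press and push:** With shut fingertips I pressed the bar fully down (TCP at 54 mm, about 8 N). I pushed the arm along it with TCP readings between 54 and 55 mm, so the bar stayed about 13 mm down past the pin. At the stop the position stalled while the force rose to about 19 N.
- **Release:** I eased back and lifted straight up. Small rubbing forces of about 3 N showed at the start of the lift, with the fingers still close to the arm, but the carriage did not visibly move.
- **Last pictures:** The carriage is at the stop, the bar and pin are up with the pin behind the arm, and the mould is upright. The tub, spare, stopper and look-alikes are where they were. The robot is clear at 0.19 m height.
- **Measurement disagreement:** Bar corner heights from the two fixed views came out 9–15 mm below the stated 68 mm, because of small errors in picking the corner pixels. The contact force at the bar agreed with the stated height, so I relied on that.

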